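# Slide the filing board home and bolt it

## Task

With shut fingertips, push the wooden filing board from its tail along the rails of its holder until you feel it drop into its locating notches and lie flush with the rails. Then push the bolt's brass knob towards the board until the bolt is fully across it. Only push: do not lift the board out of its rails, and leave the other things on the bench where they are.

Things in the scene. Friction and masses are not known exactly. Their poses are not given: they have to be found in the camera images.
- holder: fixed dark wooden holder: base x -160..100, y -135..135 mm, 10 mm high; a deck, top 18 mm above the bench, lies between two steel rails along x, 14 mm wide, 123 mm apart inside, centred on y = 0, tops 34 mm above the bench. Tail end (x = -160 mm) open, no end wall. Origin on the bench, y midway between the rails; x is the way the board is pushed (roughly away from the robot), z up
- home (a point): point of the holder where the centre of the board's top face lies when home: x = 30 mm, y = 0 in the holder's frame, 34 mm above the bench; 2 mm play either way along x. The deck below has four notches (two near the nose end, two 80 mm nearer the tail and wider apart), 18 mm long, 8 mm deep, whose ends stop the board's feet firmly
- board_top (a point): loose pale filing board between the rails: centre of the plank's top face, axes as the holder's. Plank 110 (x) x 120 (y) x 16 mm, V-cut nose to 105 mm ahead (+x), four feet 6 mm high below; 0.25 to 0.5 kg. Riding on its feet its top is 40 mm above the bench, 6 mm proud of the rails; home, the feet drop into the notches and the top is at 34 mm, flush with the rails. Starts 60 to 105 mm short
- board_tail (a point): middle of the board's flat tail face (the end nearer the robot), half-way up the 16 mm plank, 55 mm behind the board's centre; push here along the holder's x. Plain sliding friction, a few N. If the push keeps the tail from dropping, ease off or press on the top face
- bolt (a joint): travel of the steel slide bolt on the holder's +y side, in m: about 0 drawn back, 0.035 fully across. It moves along the holder's -y; friction 1.5 N, no spring, stays where left. The bar is 16 mm wide (x), 62 mm long, its underside 37 mm above the bench, so it passes over the board only once the board has dropped
- bolt_knob (a point): top centre of the upright brass knob on the bolt, 14 mm thick, from 47 mm (the bar's top) to 75 mm above the bench; guides beside the bar reach 46 mm. In the holder's frame at x = 50 mm, y = 103 mm when drawn back, 68 mm when fully across; to push it, stand on its +y side
- ring: plain copper ring, 24 mm across, 6 mm high, lying on the holder's ledge on its -y side; origin under its centre (bystander: leave alone)
- stake: small steel waisted stake, 28 mm across, 46 mm high, standing on the holder's ledge on its +y side, near the tail end; origin under its centre (bystander: leave alone)
- saw: jeweller's saw lying flat to the holder's -y side: steel frame about 155 x 75 mm, 12 mm high, wooden handle 100 mm long, 24 mm thick, along its -x; origin on its blade line near the frame's middle (bystander: leave alone)
- pliers: pliers with dark grips lying flat to the holder's +y side, 135 mm long, 14 mm high; origin underneath, near the middle (bystander: leave alone)
- block: steel cube, 55 mm, heavy; origin under its centre (bystander: leave alone)
- jar: amber glass jar with a steel cap, 60 mm across, 70 mm high; origin under its centre (bystander: leave alone)
Things that resemble listed ones, but are neither listed nor needed, are in the scene too. What is meant by the part that bears board_top is not grey, and is the smaller of those in its own colour.

How it is judged:
By the outcome, as a careful person would: the job done as asked, in the order asked, and still so for the second after the job is handed in, with the robot touching nothing.
It also fails if it takes over 42 s, if anything falls off the work surface, if the arm or the gripper's body presses on something with over 40 N, if the wrist force passes 120 N, or if a joint passes its speed limit or range.

## Robot

A 7-joint arm with a two-finger parallel gripper is mounted at the origin on the work surface. World frame = base frame: x ahead of the robot, y to its left, z up, the work surface at z = 0. Lengths are in m, angles in degrees, forces in N, time in s.
With the tool pointing down it reaches from about 0.4 to 0.85 m from the base axis. Payload 4.4 kg.
Tool frame: the origin (TCP) lies midway between the tips of the shut fingers; the grasp point (between the pads) lies ctrl.grasp_offset behind it (ctrl.grasp_offset is the distance from the TCP to the grasp point, in m); z points along the fingers, y is the direction in which the jaws open and shut (so a half turn about z gives the same grasp; the last joint's range is limited). The gripper opens to 94 mm and grips with 3 to 60 N. Pads are 16 mm wide; open, the fingers measure 119 mm over their backs; the gripper's body (75 mm by 177 mm) begins 78 mm behind the grasp point.
Start: joints at [-71.666, 36.005, 2.206, 86.941, -1.547, 57.084, -1.146], TCP at [0.245, 0.602, 0.205] pointing down, gripper open.
Joint ranges: [-175.42, 175.42], [-21.48, 121.26], [-71.46, 75.88], [10.55, 141.38], [-63.04, 243.04], [13.31, 113.54], [-168.57, 168.57]. Speed limits (degrees/s): [147.25, 147.25, 180, 180, 180, 180, 180].

## Interface

Orientations are given as a 3x3 rotation matrix whose columns are the frame's x, y, z axes.
In Python, from station import ctrl gives the robot as it stands. The module is installed in compiled form; this text tells all that it offers.
- The arm moves only by the shell command python3 -m crank 'ROWS' [OPENING] [FORCE]. ROWS is JSON, a list that holds one entry, the list of rows, each a list of 6 numbers: the shift along the tool's x, y, z in cm, then the turn, a rotation vector about the tool's x, y, z in degrees. In form: [[[x, y, z, rx, ry, rz], ...]]. A call has 1 to 10 rows; each row shifts and turns the commanded pose from where the row before left it, along the tool's axes as they then stand; what a row does not reach is not made up. A row lasts 1/8 s, in which the tool goes at most 62.5 mm and 10.7 degrees, less where a joint would pass 70% of its speed; a pose out of reach is approached as far as the arm can. A call with a gripper value outside its range is refused whole. OPENING is the closure, from 0 (fully open) to 1 (shut), set as the call begins (- or left out, the last holds). The fingers move at their own pace and stop on an object; FORCE is the grip in N (left out, the last holds). Time passes only in rows, so rows that do not move let the fingers close. It gives the time, the measured TCP pose, the force and the opening at its end, in the units of the state.
- ctrl.sense(): the state, without advancing time (a new reading comes with each control period).
- ctrl.capture(name): name is "scene" or "top"; returns a dict with "image" (420x560x3 uint8, red, green, blue), "range_z" (420x560 float32, m along the optical axis (not along the pixel's ray), 0 where there is no reading), "intrinsics" (3x3 intrinsics, pixels), "camera_from_world" (4x4, takes a point from world to camera coordinates). Camera axes: x right, y down, z forward; pixel columns grow to the right and rows downward; lengths in m; the calibration is good to about 2 mm. A picture is of the moment at which its call begins.
- ctrl.job_done(): hands the job in, once; it reports no verdict.
The state is a dict: "clock": time; "q": joint angles; "joint_vel": joint speeds; "joint_efforts": joint torques, N m; "position": TCP position; "eef_rot": TCP orientation; "wrist_force": force on the tool from outside, world axes, zero at the start; "moment": the same for the moment, N m; "grip_width": opening from 0.0 (shut) to 1.0 (fully open).
Only numpy, scipy, OpenCV 4.12 (cv2) and the standard library are available. Lean on these libraries where they do the work, as an engineer would, in place of code of your own. Each camera call takes 0.05 s, during which the arm holds its last target.

## Working session

There is one attempt and no reset: what is moved stays moved. The work goes in short steps, Python scripts to look and compute and a shell command to move; the robot and the scene stay as the last step left them, time stands still between calls to the robot, and variables do not carry over. Pictures are saved under pics/ and viewed, and the job is handed in when it is done.

```bash
mkdir -p pics
python3 - <<'E'
from station import ctrl
import cv2,numpy as np
s=ctrl.sense();print(s['clock'],s['position'],np.round(s['eef_rot'],3),s['wrist_force'],s['grip_width'],ctrl.grasp_offset)
for n in("scene","top"):
    c=ctrl.capture(n);cv2.imwrite(f"pics/{n}0.png",c['image'][:,:,::-1]);np.savez(f"{n}0.npz",**c)
    print(c['intrinsics'],np.round(c['camera_from_world'],4))
E
```

```text
0.0 [0.24431226 0.60163127 0.20457613] [[-0.927  0.376 -0.001]
 [ 0.376  0.927 -0.002]
 [-0.    -0.002 -1.   ]] [ 0.96428847 -0.2406354   0.21901362] 0.9990476366964919 0.0188
[[390.06239332   0.         289.09850893]
 [  0.         390.06239332 216.88401786]
 [  0.           0.           1.        ]] [[-0.3712  0.9286 -0.0041  0.1301]
 [ 0.5786  0.2278 -0.7832 -0.2123]
 [-0.7263 -0.2931 -0.6218  1.2897]
 [ 0.      0.      0.      1.    ]]
[[428.27645443   0.         281.51352716]
 [  0.         428.27645443 211.11670904]
 [  0.           0.           1.        ]] [[-0.0172 -0.9998  0.012   0.0477]
 [-0.9982  0.0165 -0.0575  0.4384]
 [ 0.0573 -0.013  -0.9983  1.187 ]
 [ 0.      0.      0.      1.    ]]
```

View pics/top0.png

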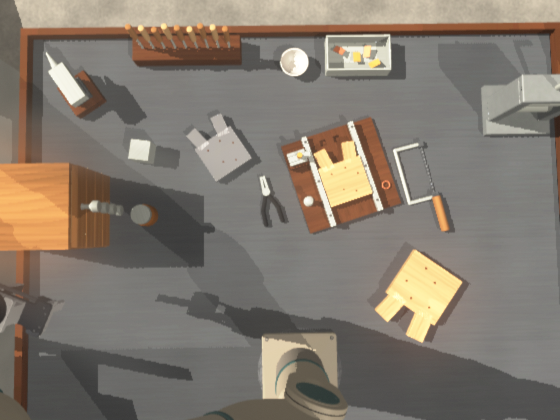

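View pics/scene0.png

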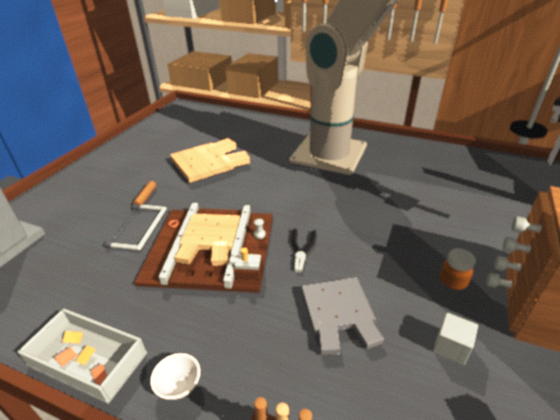

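```bash
cat > h.py <<'E'
import numpy as np,cv2
def ray(c,uv,z):
    K=c['intrinsics'];T=c['camera_from_world'];R=T[:3,:3];t=T[:3,3]
    uv=np.atleast_2d(uv).astype(float)
    d=np.c_[uv,np.ones(len(uv))]@np.linalg.inv(K).T@R
    o=-R.T@t
    return o+d*((z-o[2])/d[:,2])[:,None]
def cloud(c):
    h,w=c['range_z'].shape;u,v=np.meshgrid(np.arange(w),np.arange(h))
    K=c['intrinsics'];T=c['camera_from_world'];z=c['range_z']
    P=np.stack([(u-K[0,2])/K[0,0]*z,(v-K[1,2])/K[1,1]*z,z],-1)
    return (P-T[:3,3])@T[:3,:3]
def proj(c,P):
    P=np.atleast_2d(P);T=c['camera_from_world'];q=P@T[:3,:3].T+T[:3,3];q=q@c['intrinsics'].T
    return q[:,:2]/q[:,2:]
E
python3 - <<'E'
import numpy as np,cv2
from h import *
c=dict(np.load('top0.npz'));im=c['image'][:,:,::-1]
cv2.imwrite('pics/topz.png',cv2.resize(im[105:245,265:415],None,fx=5,fy=4.28*5/4.28*0+4.2,interpolation=cv2.INTER_CUBIC)[:600])
hsv=cv2.cvtColor(np.ascontiguousarray(im),cv2.COLOR_BGR2HSV)
m=((hsv[...,1]<50)&(hsv[...,2]>150)).astype(np.uint8);M=np.zeros_like(m);M[110:240,275:400]=m[110:240,275:400]
n,l,st,ce=cv2.connectedComponentsWithStats(M)
for i in range(1,n):
    if st[i,4]<40: continue
    ys,xs=np.nonzero(l==i);P=ray(c,np.c_[xs,ys],0.034)[:,:2]
    r=cv2.minAreaRect((P*1000).astype(np.float32));vx=cv2.fitLine((P*1000).astype(np.float32),cv2.DIST_HUBER,0,.01,.01).ravel()
    print(i,st[i],ce[i],r,vx,np.degrees(np.arctan2(vx[1],vx[0])))
E
```

```text
1 [347 121  36  90 477] [364.65828092 164.48427673] ((561.505859375, -191.50584411621094), (262.1962890625, 17.962425231933594), 17.25627899169922) [ 9.5264238e-01  3.0409285e-01  5.6263568e+02 -1.9273250e+02] 17.703594
2 [287 136  49  91 736] [312.30706522 175.04755435] ((512.1773681640625, -37.39442443847656), (262.17144775390625, 67.37380981445312), 17.69376564025879) [ 9.4007367e-01  3.4097141e-01  5.1420428e+02 -6.0522305e+01] 19.936066
3 [393 147   7  29 101] [396.68316832 157.83168317] ((572.2728271484375, -279.7242431640625), (16.74362564086914, 78.44071197509766), 88.10552215576172) [ 9.9281621e-01  1.1964961e-01  5.7577136e+02 -2.8226450e+02] 6.871881
4 [304 197   9   9  71] [308.09859155 200.90140845] ((464.6318359375, -32.85169219970703), (22.07000732421875, 22.16558074951172), 88.83950805664062) [  0.7327168  -0.6805337 465.26355   -33.30394  ] -42.885365
```

View pics/topz.png

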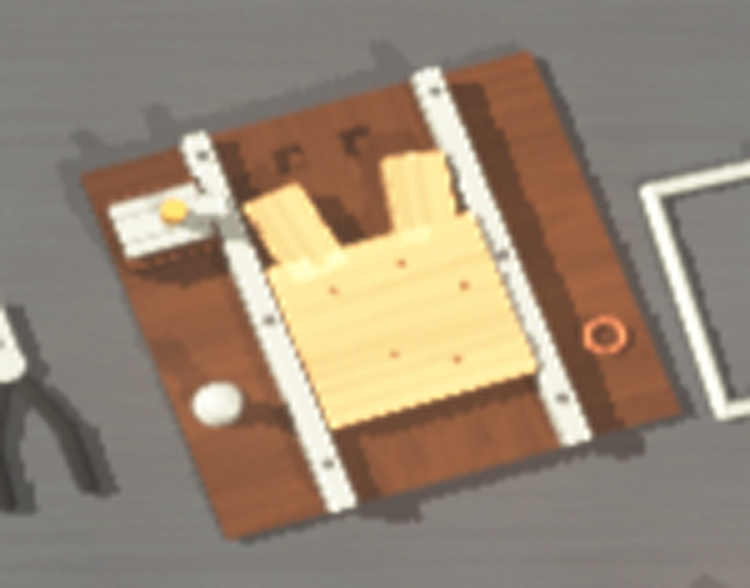

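Run:
```python
import numpy as np,cv2
from h import *
c=dict(np.load('top0.npz'));im=np.ascontiguousarray(c['image'][:,:,::-1])
hsv=cv2.cvtColor(im,cv2.COLOR_BGR2HSV)
box=np.zeros(im.shape[:2],bool);box[110:240,275:405]=1
# rails: rows-wise midpoints at z=.034
m=(hsv[...,1]<50)&(hsv[...,2]>150)&box
def world(mask,z):
    ys,xs=np.nonzero(mask);return ray(c,np.c_[xs,ys],z)[:,:2]*1000
a=np.radians(17.5)
for it in range(4):
    ex=np.array([np.cos(a),np.sin(a)]);ey=np.array([-ex[1],ex[0]])
    P=world(m,.034)
    v=P@ey; r1=P@ey
    y1=np.median(world(m,.034)[np.abs(v-np.array([561.5,-191.5])@ey)<12]@ey)
    s1=P[np.abs(v-y1)<10]; s2=P[np.abs(v-y1-137)<10]
    f=[]
    for s in(s1,s2):
        # drop bolt region
        x=s@ex
        k=np.polyfit(x,s@ey,1);f.append((np.degrees(np.arctan(k[0])),np.polyval(k,np.mean(x)),x.min(),x.max(),len(s)))
    print(np.degrees(a),f)
    a+=np.radians(np.mean([f[0][0],f[1][0]]))
# base
b=(hsv[...,1]>110)&(hsv[...,2]>40)&box
b=cv2.morphologyEx((b|(m)).astype(np.uint8),cv2.MORPH_OPEN,np.ones((5,5)))
cs,_=cv2.findContours(b,0,1);k=max(cs,key=cv2.contourArea)
print(cv2.minAreaRect((ray(c,k[:,0],.01)[:,:2]*1000).astype(np.float32)))
# tail edge, board pale
w=(hsv[...,0]>14)&(hsv[...,0]<30)&(hsv[...,2]>190)&(hsv[...,1]>60)&box
P=world(w,.04);print('board x',np.percentile(P@ex,[0,.5,99.5,100]),'y',np.percentile(P@ey,[0,.5,99.5,100]))
print('kn',hsv[118+30:160,296:304].reshape(-1,3)[:0])
kn=(hsv[...,1]>120)&(hsv[...,2]>180)&(hsv[...,0]>14)&(hsv[...,0]<30)&box;kn[:, 305:]=0
P=world(kn,.075);print('knob',P.mean(0),len(P),'hf',P.mean(0)@ex,P.mean(0)@ey)
C=cloud(c)
print('depth z board',np.median(C[175:195,335:355,2]),'rail',np.median(C[...,2][m&(np.indices(m.shape)[1]>347)&(np.indices(m.shape)[1]<385)]),'table',np.median(C[250:270,300:330,2]))
```

```text
17.5 [(np.float64(0.17465765711467243), np.float64(-352.81610876276875), np.float64(346.8310535104472), np.float64(609.0308319774799), 476), (np.float64(-0.03778467675594212), np.float64(-215.10538796255034), np.float64(346.2238943690274), np.float64(608.4116373292934), 538)]
17.568436490179366 [(np.float64(0.12350072334900822), np.float64(-353.36847800159387), np.float64(346.410862404472), np.float64(608.6107751768719), 477), (np.float64(-0.09138493132972005), np.float64(-215.65660059484065), np.float64(345.9678137741294), np.float64(608.1501506014548), 539)]
17.584494386189007 [(np.float64(0.10749101769797614), np.float64(-353.5028771668235), np.float64(346.31219741259906), np.float64(608.5120875139914), 477), (np.float64(-0.10738432239657023), np.float64(-215.78988770023375), np.float64(345.90765567195865), np.float64(608.0886698265759), 539)]
17.584547733839713 [(np.float64(0.10743783014549725), np.float64(-353.5033236223682), np.float64(346.3118695817563), np.float64(608.5117595735065), 477), (np.float64(-0.1074374756816603), np.float64(-215.79033047931355), np.float64(345.90745576901986), np.float64(608.088465495123), 539)]
((543.3305053710938, -127.65693664550781), (264.8329162597656, 269.648193359375), 17.392871856689453)
board x [397.77430724 398.59819449 562.78179695 569.80780451] y [-347.24639941 -346.3155888  -186.73224796 -159.7636768 ]
kn []
knob [584.67180834  -8.95789354] 18 hf 554.6450750101375 -185.17615422363576
depth z board 0.04119105859688955 rail 0.03477154844321959 table 0.0008611997563918597
```

Run:
```python
import numpy as np,cv2
from h import *
c=dict(np.load('top0.npz'));C=cloud(c)
s=dict(np.load('scene0.npz'))
for p in [(20,175),(60,240),(95,240),(95,180),(145,215),(105,208),(60,300),(30,305),(80,245)]:
    print(p,np.round(C[p[1],p[0]],3))
a=np.radians(17.58);ex=np.array([np.cos(a),np.sin(a)]);ey=np.array([-ex[1],ex[0]])
O=507.4*ex-284.8*ey;print('O',O)
H=lambda x,y,z:np.r_[(O+x*ex+y*ey),z]/1000
pts=[H(-160,-135,10),H(100,-135,10),H(100,135,10),H(-160,135,10)]+[H(x,y,34) for x in(-160,100) for y in(-75.5,-61.5,61.5,75.5)]+[H(50,103,75),H(50,103,47)]+[H(-109.5,-60,40),H(-109.5,60,40)]
im=s['image'][:,:,::-1].copy();x0,y0,k=120,180,5
z=cv2.resize(im[y0:y0+115,x0:x0+160],None,fx=k,fy=k,interpolation=cv2.INTER_CUBIC)
for q in proj(s,pts): cv2.circle(z,tuple(int(v) for v in ((q-[x0,y0]+.5)*k)),4,(255,0,255),1)
cv2.imwrite('pics/ov_scene.png',z)
im=c['image'][:,:,::-1];x0,y0=270,108
z=cv2.resize(im[y0:y0+118,x0:x0+140],None,fx=k,fy=k,interpolation=cv2.INTER_CUBIC)
for q in proj(c,pts): cv2.circle(z,tuple(int(v) for v in ((q-[x0,y0]+.5)*k)),4,(255,0,255),1)
cv2.imwrite('pics/ov_top.png',z)
```

```text
(20, 175) [0.521 0.647 0.218]
(60, 240) [0.369 0.551 0.221]
(95, 240) [0.368 0.519 0.107]
(95, 180) [0.522 0.519 0.11 ]
(145, 215) [0.431 0.403 0.072]
(105, 208) [0.446 0.477 0.15 ]
(60, 300) [0.233 0.552 0.215]
(30, 305) [0.242 0.546 0.346]
(80, 245) [0.357 0.519 0.191]
O [ 569.72264911 -118.24509754]
```

View pics/ov_scene.png

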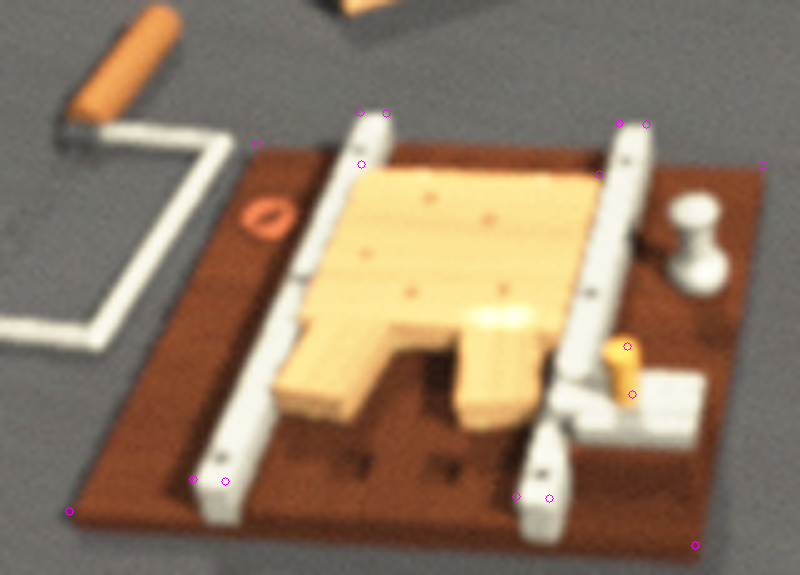

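View pics/ov_top.png

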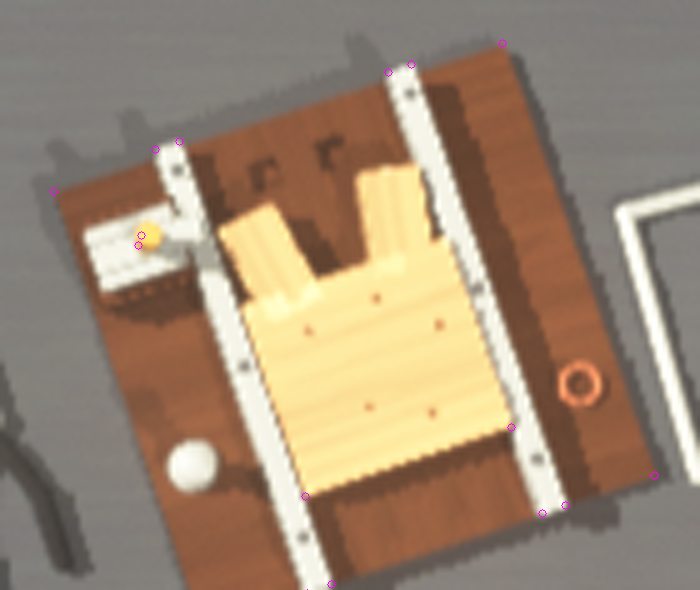

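```bash
python3 -m crank '[[[-3.2,-3.25,0,0,0,0],[-3.2,-3.25,0,0,0,0],[-3.2,-3.25,0,0,0,0],[-3.2,-3.25,0,0,0,0],[-3.2,-3.25,0,0,0,0],[-3.2,-3.25,0,0,0,0],[-3.2,-3.25,0,0,0,0],[-3.2,-3.25,0,0,0,0],[-3.2,-3.25,0,0,0,0],[-3.2,-3.25,0,0,0,0]]]' 1 20
```

```text
clock: 1.35
position: [0.419, 0.1793, 0.2054]
eef_rot: [[-0.927, 0.376, -0.0], [0.376, 0.927, -0.0], [0.0, -0.0, -1.0]]
wrist_force: [1.3, 0.5, -0.0]
grip_width: 0.005
```

```bash
python3 -m crank '[[[-1.85,-4.57,0,0,0,0],[-1.85,-4.57,0,0,0,0],[-1.85,-4.57,0,0,0,0],[-1.85,-4.57,0,0,0,0],[-1.85,-4.57,0,0,0,0],[-1.85,-4.57,0,0,0,0],[-1.85,-4.57,0,0,0,0]]]' && python3 -m crank '[[[0,0,0,0,0,10],[0,0,0,0,0,10],[0,0,0,0,0,10],[0,0,0,0,0,10],[0,0,0,0,0,10.3],[0,0,0,0,0,0]]]'
```

```text
clock: 2.22
position: [0.418, -0.1659, 0.2054]
eef_rot: [[-0.927, 0.376, -0.0], [0.376, 0.927, 0.0], [0.0, 0.0, -1.0]]
wrist_force: [0.8, -0.1, -1.2]
grip_width: 0.002
clock: 2.98
position: [0.4182, -0.1642, 0.2052]
eef_rot: [[-0.304, 0.953, -0.001], [0.953, 0.304, -0.0], [0.0, -0.001, -1.0]]
wrist_force: [-0.2, -0.0, 0.8]
grip_width: 0.009
```

```bash
python3 -m crank '[[[-0.2,0,4.5,0,0,0],[0,0,4.5,0,0,0],[0,0,4,0,0,0],[0,0,3,0,0,0],[0,0,1.5,0,0,0],[0,0,0.5,0,0,0],[0,0,0,0,0,0]]]'
python3 - <<'E'
from station import ctrl
import cv2,numpy as np
c=ctrl.capture("scene");cv2.imwrite("pics/s1.png",cv2.resize(c['image'][150:320,90:310,::-1],None,fx=3.5,fy=3.5))
E
```

```text
clock: 3.85
position: [0.419, -0.1663, 0.0255]
eef_rot: [[-0.303, 0.953, 0.0], [0.953, 0.303, 0.0], [0.0, 0.0, -1.0]]
wrist_force: [0.1, -0.4, 0.0]
grip_width: 0.004
```

View pics/s1.png

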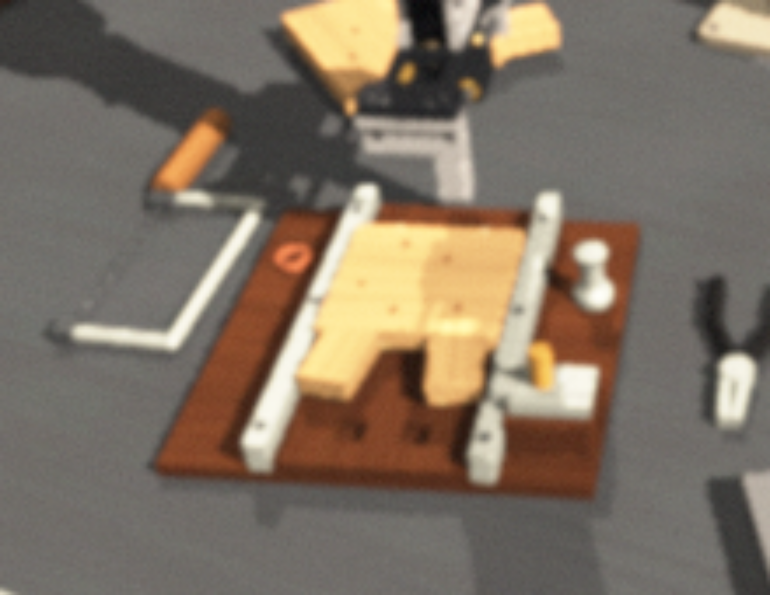

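```bash
python3 -m crank '[[[0,1.5,0,0,0,0],[0,1,0,0,0,0],[0,0.5,0,0,0,0],[0,0.5,0,0,0,0],[0,0.5,0,0,0,0],[0,0.5,0,0,0,0],[0,0.5,0,0,0,0]]]';python3 -m crank '[[[0,0.6,0,0,0,0],[0,0.6,0,0,0,0],[0,0.6,0,0,0,0],[0,0.6,0,0,0,0],[0,0.6,0,0,0,0]]]'
```

```text
clock: 4.78
position: [0.4657, -0.1513, 0.0253]
eef_rot: [[-0.302, 0.953, -0.002], [0.953, 0.302, 0.0], [0.001, -0.002, -1.0]]
wrist_force: [-3.1, -1.1, 1.2]
grip_width: 0.002
clock: 5.4
position: [0.4956, -0.1419, 0.0254]
eef_rot: [[-0.302, 0.953, -0.0], [0.953, 0.302, 0.0], [0.0, -0.0, -1.0]]
wrist_force: [-2.2, -0.9, -0.2]
grip_width: 0.003
```

```bash
cat > look.py <<'E'
import sys,numpy as np,cv2
from h import *
from station import ctrl
s=ctrl.sense();a=np.radians(17.58);ex=np.array([np.cos(a),np.sin(a)]);ey=np.array([-ex[1],ex[0]]);O=507.4*ex-284.8*ey
p=s['position'][:2]*1000-O;print('t',s['clock'],'tcp holder',p@ex,p@ey,s['position'][2],'F',s['wrist_force'])
for n in sys.argv[2:]:
    c=ctrl.capture(n);im=np.ascontiguousarray(c['image'][:,:,::-1])
    r=(slice(105,245),slice(265,415)) if n=='top' else (slice(165,305),slice(110,290))
    cv2.imwrite(f'pics/{sys.argv[1]}_{n}.png',cv2.resize(im[r],None,fx=4.2,fy=4.2,interpolation=cv2.INTER_CUBIC))
    hsv=cv2.cvtColor(im,cv2.COLOR_BGR2HSV);C=cloud(c)
    w=(hsv[...,0]>14)&(hsv[...,0]<30)&(hsv[...,2]>150)&(hsv[...,1]>60)
    Q=C.reshape(-1,3)[w.ravel()];h=np.c_[(Q[:,:2]*1000-O)@ex,(Q[:,:2]*1000-O)@ey,Q[:,2]*1000]
    b=h[(abs(h[:,1])<60)&(h[:,0]>-150)&(h[:,0]<140)&(h[:,2]<60)]
    k=h[(h[:,1]>62)&(h[:,1]<125)&(abs(h[:,0]-50)<20)]
    print(n,'board x',np.percentile(b[:,0],[1,99]),'n',len(b))
    if len(b)>50:
        A=np.c_[b[:,:2],np.ones(len(b))];f,*_=np.linalg.lstsq(A,b[:,2],rcond=None);print(' plane',f,'med z',np.median(b[:,2]))
    if len(k):print(' knob',np.median(k,0),len(k))
    rail=[np.median(C[...,2][(hsv[...,1]<50)&(hsv[...,2]>150)&(abs((C[...,:2]*1000-O)@ey+68.5)<6)&(abs((C[...,:2]*1000-O)@ex+30)<125)])*1000];print(' rail -y z',rail)
E
python3 look.py a top scene
```

```text
t 5.4 tcp holder -77.76987340259053 -0.16189874036696603 0.025376005985781696 F [-2.2081381  -0.85768793 -0.17641041]
top board x [-43.32089479  89.41911818] n 1212
 plane [-1.51537559e-02 -6.78406302e-03  4.06816480e+01] med z 40.74603839379565
 knob [48.52585317 98.93924026 73.06776005] 38
 rail -y z [np.float64(35.24797072486862)]
scene board x [-62.70528617  93.97747976] n 2516
 plane [-2.78120297e-02  1.02266498e-03  3.88847230e+01] med z 39.47566550505747
 knob [ 55.72424108 101.27321833  63.05435133] 97
 rail -y z [np.float64(33.49576626804757)]
```

View pics/a_scene.png

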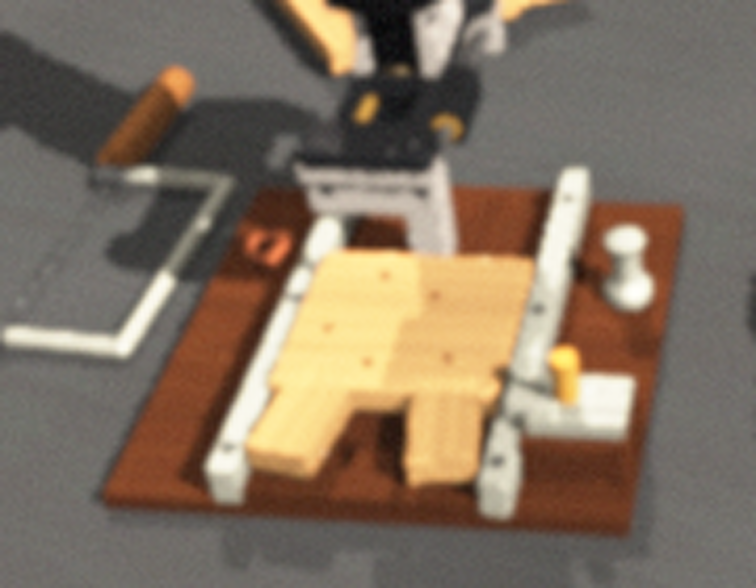

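```bash
python3 -m crank '[[[0,0.6,0,0,0,0],[0,0.6,0,0,0,0],[0,0.6,0,0,0,0],[0,0.5,0,0,0,0],[0,0.4,0,0,0,0],[0,0.4,0,0,0,0]]]';for i in 1 2 ; do python3 -m crank '[[[0,0.15,0,0,0,0],[0,0.15,0,0,0,0]]]'; done; python3 look.py b top scene
```

```text
clock: 6.25
position: [0.5247, -0.1327, 0.0255]
eef_rot: [[-0.302, 0.953, -0.0], [0.953, 0.302, 0.0], [0.0, -0.0, -1.0]]
wrist_force: [-4.1, -1.1, 3.1]
grip_width: 0.002
clock: 6.5
position: [0.5274, -0.1319, 0.0254]
eef_rot: [[-0.302, 0.953, -0.0], [0.953, 0.302, 0.0], [0.0, -0.0, -1.0]]
wrist_force: [-3.7, -0.8, 3.5]
grip_width: 0.003
clock: 6.75
position: [0.5305, -0.1309, 0.0254]
eef_rot: [[-0.302, 0.953, 0.0], [0.953, 0.302, 0.0], [0.0, 0.0, -1.0]]
wrist_force: [-3.2, -0.6, 1.9]
grip_width: 0.006
t 6.75 tcp holder -41.17520812992043 -0.24018776372058748 0.025444956655681063 F [-3.1874509  -0.58117227  1.85913558]
top board x [-19.8914324  133.74136399] n 1199
 plane [-4.24354625e-02 -6.60749878e-03  4.22323674e+01] med z 40.562005893695186
 knob [48.75110623 99.1132301  73.06525846] 36
 rail -y z [np.float64(35.25731304856865)]
scene board x [-26.88123239 129.56690937] n 2746
 plane [-3.18510092e-02 -2.98357896e-03  3.98498498e+01] med z 39.416199085121626
 knob [ 55.50374141 101.00475268  62.43549295] 97
 rail -y z [np.float64(33.813490911691666)]
```

View pics/b_scene.png

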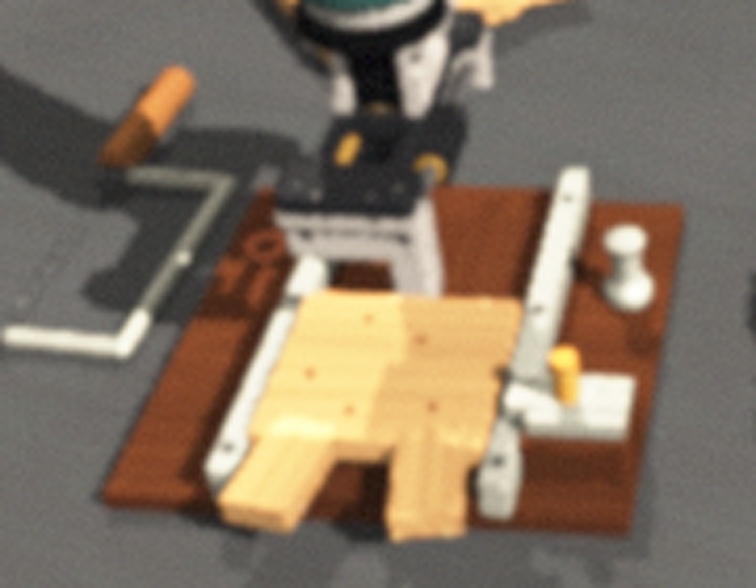

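Still riding at about 40 mm, nose near home at image bottom (260–430, 525); a few mm remain.

```bash
for i in 1 2 3; do python3 -m crank '[[[0,0.1,0,0,0,0],[0,0.1,0,0,0,0]]]'; done; python3 look.py c top scene
```

```text
clock: 7.1
position: [0.5324, -0.1304, 0.0254]
eef_rot: [[-0.302, 0.953, -0.0], [0.953, 0.302, -0.0], [0.0, -0.0, -1.0]]
wrist_force: [-2.9, -1.1, 2.0]
grip_width: 0.003
clock: 7.35
position: [0.5352, -0.1295, 0.0255]
eef_rot: [[-0.303, 0.953, 0.001], [0.953, 0.303, -0.0], [-0.0, 0.001, -1.0]]
wrist_force: [-2.4, -1.2, 0.8]
grip_width: 0.003
clock: 7.6
position: [0.5359, -0.1292, 0.0254]
eef_rot: [[-0.302, 0.953, -0.001], [0.953, 0.302, 0.0], [0.0, -0.001, -1.0]]
wrist_force: [-2.3, -1.1, 1.5]
grip_width: 0.004
t 7.6 tcp holder -35.53582689913988 -0.19830668014628883 0.025408594405631844 F [-2.27943637 -1.10987188  1.54325769]
top board x [-13.80286639 137.24459994] n 1149
 plane [-4.13809545e-02 -7.90129690e-03  3.66478258e+01] med z 34.70567275068043
 knob [48.16203326 99.2247947  73.59232976] 36
 rail -y z [np.float64(35.08490762461142)]
scene board x [-22.26452878 134.32176244] n 2766
 plane [-2.93886716e-02 -1.46306324e-03  3.40991673e+01] med z 33.46462504281966
 knob [ 55.6669284  101.25145812  61.83613421] 99
 rail -y z [np.float64(33.836270084840976)]
```

View pics/c_scene.png

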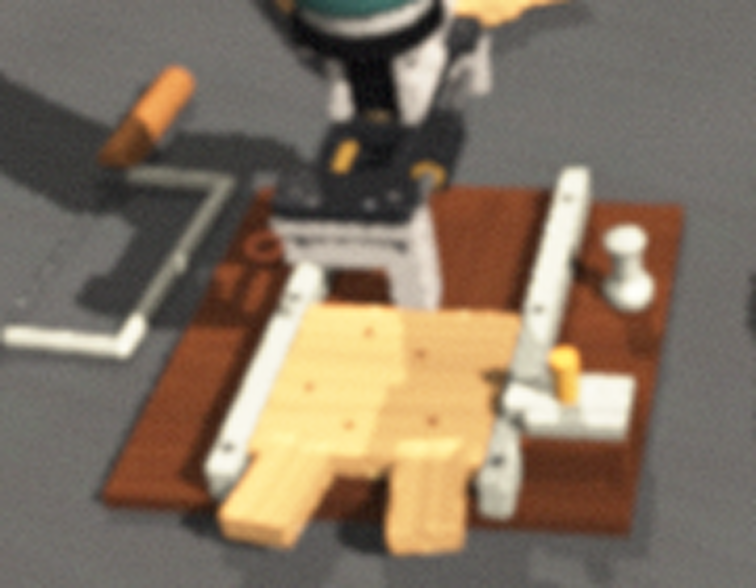

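```bash
python3 -m crank '[[[0,-1,0,0,0,0],[0,-0.5,0,0,0,0],[0,0,4.5e-9,0,0,0],[0,0,-4.5,0,0,0],[0,0,-4.5,0,0,0],[4.5,1,0,0,0,0],[4.5,3,0,0,0,0],[4,4,0,0,0,0],[0,2,0,0,0,0],[0,0,0,0,0,0]]]'; python3 look.py d top scene
```

```text
clock: 8.95
position: [0.5792, 0.0217, 0.1154]
eef_rot: [[-0.305, 0.952, 0.001], [0.952, 0.305, 0.0], [-0.0, 0.001, -1.0]]
wrist_force: [-0.2, 0.5, 0.4]
grip_width: 0.005
t 8.95 tcp holder 51.25844871306516 130.53878853912718 0.11538940045753904 F [-0.15457439  0.45264633  0.39812365]
top board x [-25.53168211 127.39714239] n 1894
 plane [-1.74422367e-02 -5.48851952e-04  3.50514187e+01] med z 34.69916818013626
 knob [ 53.4443436  106.43990295 529.62478154] 300
 rail -y z [np.float64(34.941899278262746)]
scene board x [-21.29197985 134.10801992] n 2776
 plane [-3.24521173e-02 -2.11804387e-03  3.42413945e+01] med z 33.50783487233491
 knob [ 58.43620335  98.55490513 520.6095943 ] 587
 rail -y z [np.float64(33.79546718240316)]
```

View pics/d_scene.png

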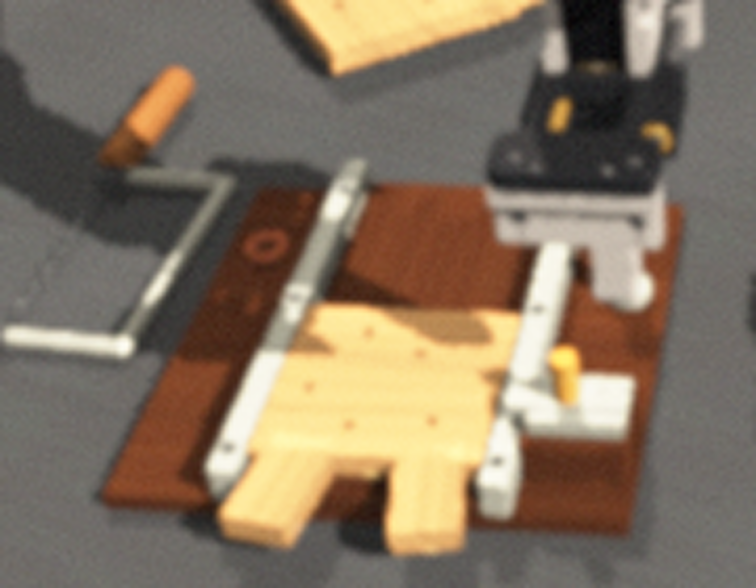

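```bash
python3 -m crank '[[[0,-0.1,3,0,0,0],[0,0,2,0,0,0],[0,0,0.9,0,0,0],[0,0,0,0,0,0]]]'; python3 look.py e scene top
```

```text
clock: 9.55
position: [0.5763, 0.0193, 0.0563]
eef_rot: [[-0.301, 0.954, -0.001], [0.954, 0.301, -0.0], [0.0, -0.001, -1.0]]
wrist_force: [-0.2, 0.7, 0.1]
grip_width: 0.001
t 9.55 tcp holder 47.8015385256166 129.11615650931785 0.05631631803290432 F [-0.17929228  0.70145587  0.0947621 ]
scene board x [-20.14191781 134.13485925] n 2748
 plane [-3.35196701e-02 -3.96923198e-03  3.43696388e+01] med z 33.47964004611834
 knob [ 55.84187267  99.76903324 464.62621933] 773
 rail -y z [np.float64(33.689739663432064)]
top board x [-25.35261333 127.80755054] n 1884
 plane [-1.66807649e-02 -6.99584193e-04  3.52149732e+01] med z 34.89347969198177
 knob [ 55.5602996  101.52840873 468.23677397] 175
 rail -y z [np.float64(34.92645029269208)]
```

View pics/e_scene.png

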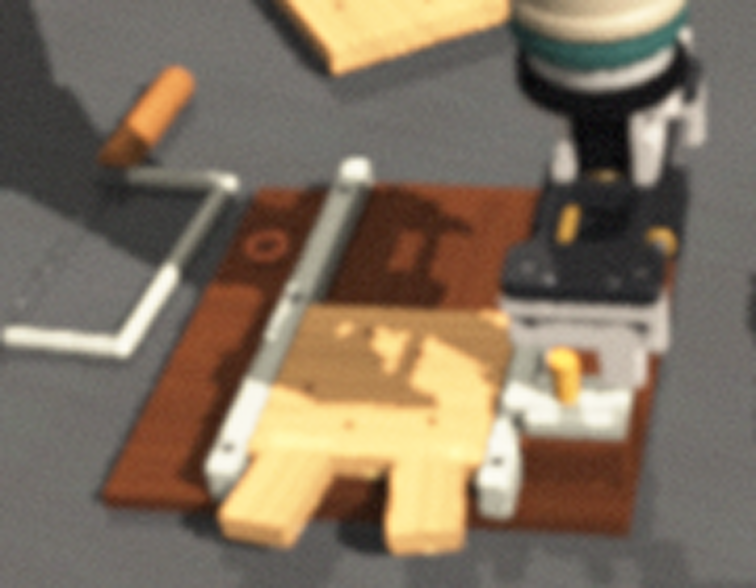

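```bash
python3 -m crank '[[[-0.5,0.15,0,0,0,0],[-0.5,0,0,0,0,0],[-0.5,0,0,0,0,0],[-0.5,0,0,0,0,0],[-0.5,0,0,0,0,0],[-0.5,0,0,0,0,0],[-0.4,0,0,0,0,0]]]';  python3 look.py f scene
```

```text
clock: 10.52
position: [0.5889, -0.012, 0.0565]
eef_rot: [[-0.302, 0.953, 0.0], [0.953, 0.302, 0.0], [0.0, 0.0, -1.0]]
wrist_force: [0.9, 2.5, 1.8]
grip_width: 0.007
t 10.525 tcp holder 50.37578900908074 95.51332945164322 0.05649135748435002 F [0.87712231 2.52877417 1.78926297]
scene board x [-19.04388132 134.10008587] n 2551
 plane [-3.54344081e-02 -1.22273115e-03  3.44934038e+01] med z 33.41582447899276
 knob [ 52.63013545 101.47625933 495.8114116 ] 1166
 rail -y z [np.float64(33.71928637482337)]
```

View pics/f_scene.png

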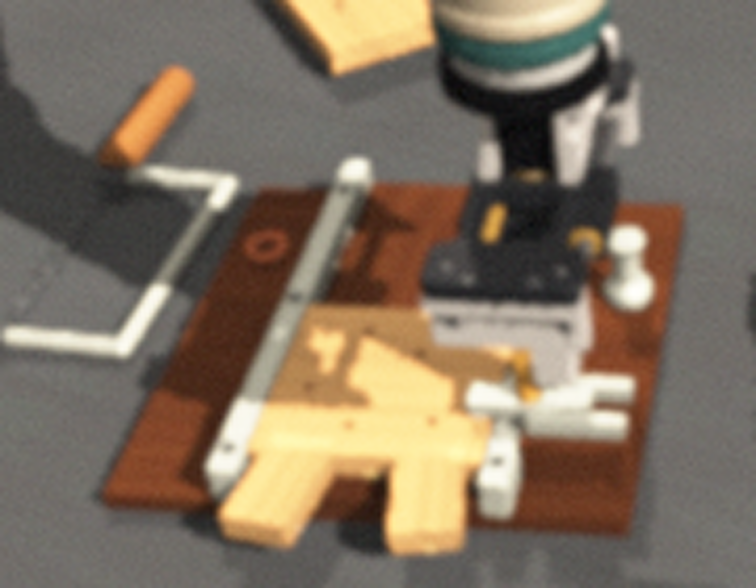

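The bolt bar (480–590, 395) is sliding over the board. Continue until it stops.

```bash
python3 -m crank '[[[-0.4,0,0,0,0,0],[-0.4,0,0,0,0,0],[-0.2,0,0,0,0,0],[-0.1,0,0,0,0,0]]]'; for i in 1 2 3; do python3 -m crank '[[[-0.1,0,0,0,0,0],[-0.1,0,0,0,0,0]]]'|grep -E 'pos|force'; done;  python3 look.py g scene
```

```text
clock: 11.08
position: [0.5921, -0.0224, 0.0564]
eef_rot: [[-0.302, 0.953, 0.0], [0.953, 0.302, 0.0], [-0.0, 0.0, -1.0]]
wrist_force: [0.4, 2.2, -0.5]
grip_width: 0.003
position: [0.5922, -0.0227, 0.0564]
wrist_force: [-1.2, 6.7, 3.3]
position: [0.5922, -0.0228, 0.0564]
wrist_force: [-1.9, 8.3, 4.0]
position: [0.5923, -0.0229, 0.0564]
wrist_force: [-2.2, 10.9, 5.8]
t 11.825 tcp holder 50.286606907831704 84.06799184316004 0.05639317687997368 F [-2.15076752 10.88992669  5.76222374]
scene board x [-17.65933886 134.09329161] n 2437
 plane [-3.81656116e-02  8.42502609e-04  3.47717760e+01] med z 33.43919131470885
 knob [ 55.09740043  99.26401495 496.40074676] 1320
 rail -y z [np.float64(33.76059563981111)]
```

View pics/g_scene.png

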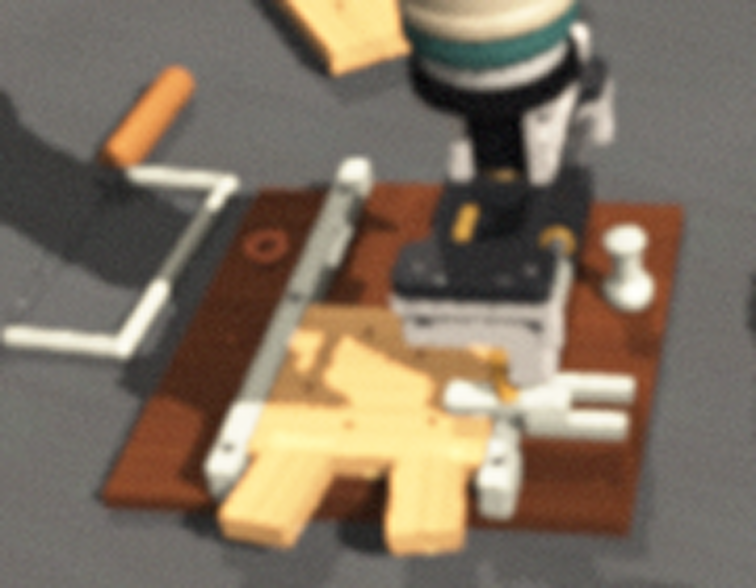

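```bash
python3 -m crank '[[[0.7,0,0,0,0,0],[2,0,0,0,0,0],[1,0,-1,0,0,0],[0,0,-4,0,0,0],[0,0,-5,0,0,0],[4,-4,-2,0,0,0],[4,-4,0,0,0,0],[2,-4,0,0,0,0],[0,0,0,0,0,0],[0,0,0,0,0,0]]]';  python3 look.py h scene top
```

```text
clock: 13.12
position: [0.4393, 0.0664, 0.1772]
eef_rot: [[-0.302, 0.953, 0.002], [0.953, 0.302, 0.0], [-0.001, 0.002, -1.0]]
wrist_force: [0.4, -1.0, 0.6]
grip_width: 0.003
t 13.125 tcp holder -68.5863026614179 215.45538629199498 0.17719462007794126 F [ 0.37365841 -0.96405166  0.55683943]
scene board x [-22.9172534  134.18973106] n 2675
 plane [-2.97834293e-02 -1.68189059e-03  3.40785626e+01] med z 33.47899961369528
 knob [55.86320298 71.4112453  61.29608865] 96
 rail -y z [np.float64(33.793672923206856)]
top board x [-26.15700915 129.68701575] n 2113
 plane [-2.11384837e-02 -5.41850986e-03  3.51732363e+01] med z 34.75598296651575
 knob [48.33868046 70.28753337 73.37402378] 36
 rail -y z [np.float64(35.05596838948445)]
```

View pics/h_scene.png

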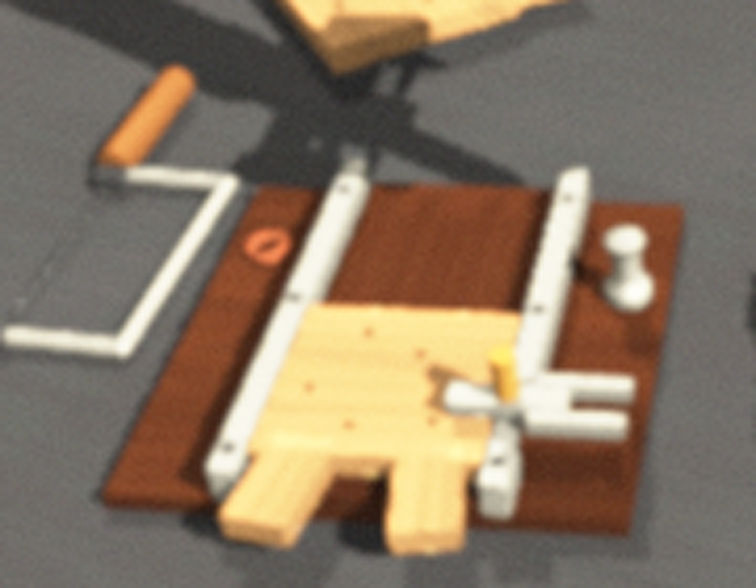

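View pics/h_top.png

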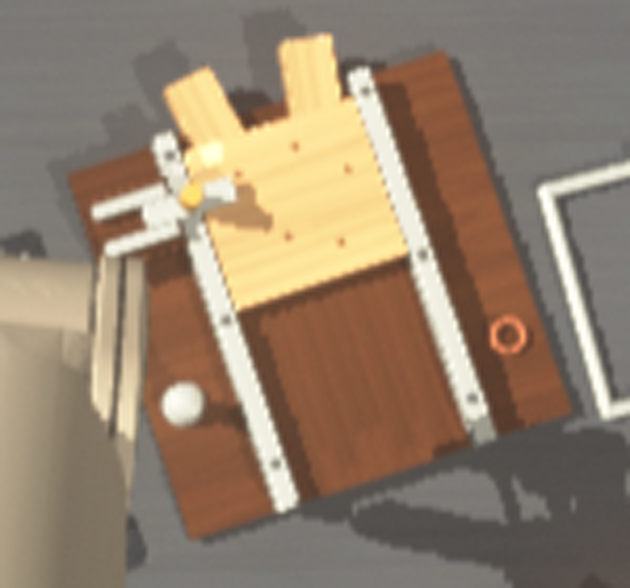

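```bash
python3 -m crank '[[[-2,4,0,0,0,0],[-4,4,0,0,0,0],[-3,4,2,0,0,0],[0,0,4.5,0,0,0],[0,0,4.5,0,0,0],[0,0,0.5,0,0,0],[-1.2,-0.1,0,0,0,0],[-0.7,0,0,0,0,0],[-0.4,0,0,0,0,0]]]'; for i in 1 2 3 4; do python3 -m crank '[[[-0.2,0,0,0,0,0],[-0.2,0,0,0,0,0]]]'|grep -E 'pos|force'; done;  python3 look.py i scene
```

```text
clock: 14.35
position: [0.587, -0.0065, 0.0631]
eef_rot: [[-0.301, 0.954, 0.003], [0.954, 0.301, -0.0], [-0.001, 0.003, -1.0]]
wrist_force: [-0.1, -0.0, 0.3]
grip_width: 0.006
position: [0.587, -0.009, 0.0618]
wrist_force: [-1.0, -0.0, -0.5]
position: [0.588, -0.0129, 0.0614]
wrist_force: [-0.3, 1.3, 0.4]
position: [0.5892, -0.0169, 0.0614]
wrist_force: [0.1, -0.4, 0.1]
position: [0.5905, -0.0208, 0.0615]
wrist_force: [0.2, 0.1, -0.6]
t 15.35 tcp holder 49.23591628898685 86.6564779707344 0.06146140432883325 F [ 0.1776769   0.14348553 -0.60048039]
scene board x [-17.77600422 134.26564558] n 2515
 plane [-3.63889199e-02 -3.35388757e-04  3.46346584e+01] med z 33.42575664705408
 knob [ 54.29038653 100.7374148  498.30295683] 1298
 rail -y z [np.float64(33.7039159405724)]
```

View pics/i_scene.png

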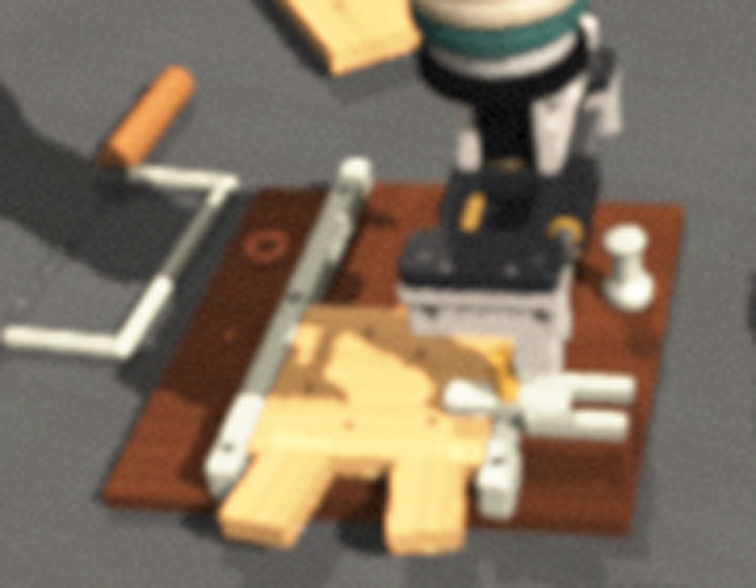

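```bash
for i in 1 2 3; do python3 -m crank '[[[-0.3,0,0,0,0,0],[-0.3,0,0,0,0,0]]]'|grep -E 'pos|force'; done
```

```text
position: [0.5912, -0.0231, 0.0614]
wrist_force: [-1.8, 8.9, 4.8]
position: [0.5913, -0.0234, 0.0614]
wrist_force: [-6.9, 16.6, 9.6]
position: [0.5914, -0.0239, 0.0614]
wrist_force: [-9.2, 25.1, 15.4]
```

```bash
python3 -m crank '[[[1,0,0,0,0,0],[1,0,0,0,0,0],[2,0,0,0,0,0],[2,0,-1,0,0,0],[0,0,-4,0,0,0],[0,0,-5,0,0,0],[4,-4,-2,0,0,0],[4,-4,0,0,0,0],[2,-4,0,0,0,0],[0,0,0,0,0,0]]]';python3 -m crank '[[[0,0,0,0,0,0],[0,0,0,0,0,0]]]';  python3 look.py j scene top
```

```text
clock: 17.4
position: [0.4293, 0.0795, 0.1814]
eef_rot: [[-0.304, 0.953, -0.003], [0.953, 0.304, 0.001], [0.002, -0.003, -1.0]]
wrist_force: [0.6, 0.5, 1.1]
grip_width: 0.008
clock: 17.65
position: [0.4346, 0.0781, 0.1815]
eef_rot: [[-0.301, 0.953, 0.001], [0.953, 0.301, -0.0], [-0.001, 0.001, -1.0]]
wrist_force: [0.2, 0.6, 0.5]
grip_width: 0.005
t 17.65 tcp holder -69.54417285675245 228.03027941581277 0.18151961313255188 F [0.20071534 0.5853618  0.47763184]
scene board x [-22.01746812 134.32369942] n 2669
 plane [-3.04249815e-02 -2.75019816e-03  3.41549908e+01] med z 33.431022554919544
 knob [55.83932101 71.71162933 61.9606978 ] 98
 rail -y z [np.float64(33.79988018896419)]
top board x [-26.17308984 131.56261789] n 2111
 plane [-2.67609757e-02 -4.44997176e-03  3.53703499e+01] med z 34.85123123722085
 knob [48.07494121 69.77552997 73.71759483] 33
 rail -y z [np.float64(34.62452634109932)]
```

View pics/j_scene.png

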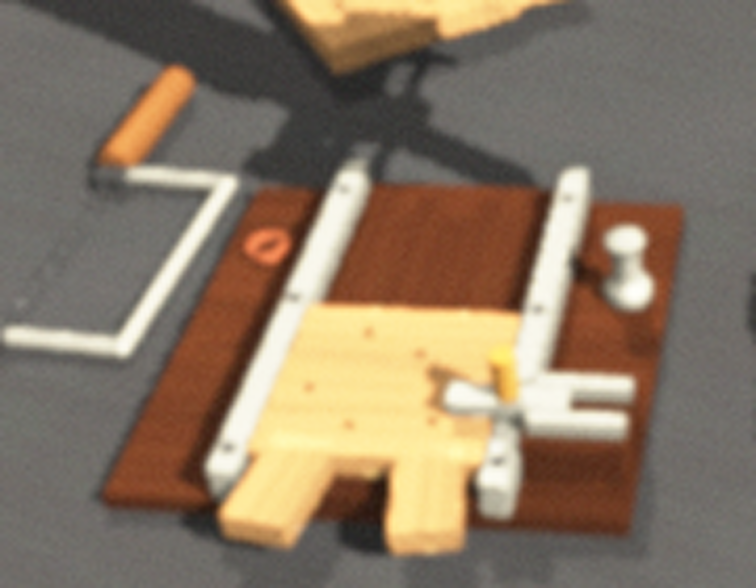

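The second push did not move the bolt (tip still at pixels 445, 395), so it is at its stop. The bystanders are where they were, and the arm is clear.

```bash
python3 -c "
from station import ctrl
print(ctrl.job_done())"
```

```text
the job is handed in; nothing more can be done
None
```

The board is home in its notches and the bolt is across it. I handed the job in at about 17.7 s with the arm clear.

- **Board:** I pushed it by its tail with shut fingertips until it dropped. Its top went from about 40 mm to level with the rails within the cameras' accuracy: 34.9 mm against 34.6 mm in the top view, 33.4 against 33.8 mm in the scene view.
- **Bolt:** I pushed the knob until the bolt stopped firmly. A second push of about 27 N left it at the same place.
- **Disagreement on the bolt:** the cameras put the knob at about y = 70–72 mm, where 68 mm is nominal, and show about 30 mm of travel from a start near y = 99–101 mm. That is short of the 35 mm nominal, partly because the bolt seems to have started a little in. The fingertip stopped at y = 83.4 mm, which fits a fully home bolt (about 83 mm expected). I took the firm stop as proof that it is fully across.
- **Bystanders:** the ring, stake and saw look unmoved in the last pictures. I did not check the pliers, block and jar again at the end, but the tool passed well clear of them.

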